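Square up the organ panel for marking out

ROBOT

A 6-joint arm with a two-finger parallel gripper is mounted at the origin on the work surface. World frame = base frame: x ahead of the robot, y to its left, z up, the work surface at z = 0. Lengths are in mm, angles in rad, forces in N, time in s.
With the tool pointing down it reaches from about 425 to 925 mm from the base axis. Payload 12.5 kg.
Tool frame: the origin (TCP) lies between the finger pads; the fingertips stand robot.tip_extent ahead of it and the grasp point (between the pads) lies 5 mm behind it (robot.tip_extent is the distance from the TCP to the fingertips, in mm); z points along the fingers, y is the direction in which the jaws open and shut (so a half turn about z gives the same grasp; the last joint's range is limited). The gripper opens to 85 mm and grips with 20 to 120 N. Pads are 22 mm wide; open, the fingers measure 114 mm over their backs; the gripper's body (76 mm by 85 mm) begins 54 mm behind the grasp point. The pads swing forward as they close: fully open they stand 13 mm farther back than shut.
Start: joints at [1.176, 0.491, 1.559, -0, 1.092, -0.106], TCP at [177.983, 599.137, 245.327] pointing down, gripper open.
Joint ranges: [-3.1, 3.1], [-0.84, 2.19], [0.05, 2.79], [-1.13, 4.28], [0.06, 2.93], [-2.69, 2.69]. Speed limits (rad/s): [2.22, 2.22, 2.79, 3.14, 3.14, 3.14].

INTERFACE

Orientations are given as a rotation vector (axis times angle).
In Python, from cell import sensors, cams, job, robot gives the robot as it stands. The module is installed in compiled form; this text tells all that it offers.
- The arm moves only by the tool drive_tool, never from a script. Its argument "moves" is a list that holds one entry, the list of rows, each a list of 7 numbers: the closure, from 0 (fully open) to 1 (shut), then the shift along the tool's x, y, z in cm, then the turn, a rotation vector about the tool's x, y, z in degrees. In form: [[[grip, tx, ty, tz, rx, ry, rz], ...]]. A call has 1 to 12 rows; each row is the pose to reach, as a shift and turn from the pose commanded when the call began, along the tool's axes at that moment; what a row does not reach only later rows make up. A row lasts 1/8 s, in which the tool goes at most 62.5 mm and 10.7 degrees, less where a joint would pass 70% of its speed; a pose out of reach is approached as far as the arm can. A call with a gripper value outside its range is refused whole. The fingers move at their own pace and stop on an object; "force" is the grip in N (left out, the last holds). Time passes only in rows, so rows that repeat a pose let the fingers close. It gives the time, the measured TCP pose, the force and the opening at its end, in the units of the state.
- sensors.read_state(): the state, without advancing time (a new reading comes with each control period).
- cams.get_image(name): name is "side" or "top"; returns (picture, depth): 384x512x3 uint8, blue, green, red; 384x512 float32, mm along the optical axis (not along the pixel's ray), 0 where there is no reading.
- cams.calibration(name): a dict with "vfov" (degrees; the focal length in pixels is half the picture's height over the tangent of half this angle, whatever the lens; pixels are square), "cx", "cy" (the principal point, pixels), "xyz" and "attitude" of the camera in the world. Camera axes: x right, y up, looking along -z (the intrinsics and any distortion apply to the point x, -y, -z); pixel columns grow to the right and rows downward; lengths in mm; the calibration is good to about 2 mm. A picture is of the moment at which its call begins. calibration takes no time and is no camera call.
- job.job_done(): hands the job in, once; it reports no verdict.
The state is a dict: "clock": time; "q": joint angles; "joint_velocities": joint speeds; "joint_torque": joint torques, N m; "tool_pos": TCP position; "eef_rot": TCP orientation; "wrist_force": force on the tool from outside, world axes, zero at the start; "wrist_torque": the same for the moment, N m; "opening": opening from 0.0 (shut) to 1.0 (fully open).
Only numpy, scipy, OpenCV 4.12 (cv2) and the standard library are available. Lean on these libraries where they do the work, as an engineer would, in place of code of your own. Each camera call takes 0.05 s, during which the arm holds its last target. There are 200 camera calls.

TASK

First draw the red-headed stop pin straight up out of the marking-out jig and park it, upright, hanging by its head in the notch of the yellow fork. Then lay the T-square on the jig's ledge with its stock flush along its whole length against the near edge of the blue panel, so that both brass feelers in its face are pressed in, and its blade flat over the panel, lined up with the orange tab (blade and tab are equally wide). Set the square down, do not drop or toss it, let go of everything, and leave the other things on the table where they are.

Things in the scene. Friction and masses are not known exactly. Their poses are not given: they have to be found in the camera images.
- jig: Jig fixed to the table: plywood board 200 x 200 x 20 mm; origin: centre of its underside; +x from the near ledge to the far clamps. On it is clamped a rigid blue panel 112 (x) x 180 (y) x 20 mm (top z = 40 mm), put in by hand: its near edge, an upright face, crosses y = 0 at x = -51 to -37 mm and is up to 0.03 rad askew. In front: bare ledge, z = 20 mm. Clamps at the far corners (|y| over 57 mm).
- bore (a point): Mouth of the pin's bore in the ledge: jig x = -59, y = 0, z = 20 mm. The bore is 13 mm wide, upright, 20 mm deep, right through the board to the table.
- tab: Flat orange tab 12 (x) x 24 (y) mm, 1 mm thick, on top of the panel near its far edge (jig x = +54 mm, jig y between -30 and +30 mm). Origin at its centre, on the panel's top; axes parallel to the jig's board, not to the panel.
- pin: Stop pin, 81 mm long, about 120 g: steel shank 12 mm across, 45 mm long; red head 30 mm across, from z = 45 to 81 mm. Origin: centre of the shank's lower end, z up the pin to the head. At first it stands loosely in the jig's bore, lower end on the table, just in front of the panel's near edge, in the way of the square.
- fork: Parking fork fixed to the table: grey foot 90 x 90 x 5 mm, yellow U-shaped block on it, top 55 mm above the table. Origin: centre of the foot's underside. Notch 17 mm wide (y = -8.5 to 8.5 mm), along x from -30 mm (open side) to +20 mm (closed end), open at the top, down to the foot. A parked pin hangs with its head on the block's top (pin origin at z = 10 mm).
- notch (a point): Middle of the notch at the block's top: fork x = -5, y = 0, z = 55 mm; axes as the fork's.
- square: T-square, 0.3 to 0.65 kg, on the table. Stock 28 (x) x 120 (y) x 26 mm high; black grip rib on it 16 (x) x 70 (y) mm, z = 26 to 60 mm, centred; steel blade 24 mm wide, x = 14 to 99 mm, z = 21 to 24 mm. Origin: centre of the stock's underside; z up, +x along the blade. The stock's +x face goes to the panel; with the stock on the ledge the blade is 1 mm over the panel.
- left_feeler (a joint): Brass feeler 12 mm wide in the stock's +x face, at square y = +48, z = 10 mm. It stands 4 mm out (0) and is pushed in against a weak spring (0.2 N) by the panel's edge: 0.004 = fully in, stock touching there. Joint value in m.
- right_feeler (a joint): The same at square y = -48 mm.
- cup: White cup, 76 mm across, 90 mm high; origin at the centre of its underside. Bystander.
- tape: Roll of red tape, 84 mm across, 24 mm high; origin at the centre of its underside. Bystander.
- spool: Green spool, 64 mm across, 48 mm high; origin at the centre of its underside. Bystander.
- screwdriver: Orange-handled screwdriver lying on the table. Bystander.
- pliers: Pliers with orange handles, about 145 mm long, lying on the table. Bystander.
Things that resemble listed ones, but are neither listed nor needed, are in the scene too. Of the things that look like the pin, take the one that is nearest to the robot's base at the start.

How it is judged (in metres and radians):
On the way:
1. the pin is out of the jig and parked upright in the fork's notch, hanging by its head, and released (z of pin in the frame of fork between 0.006 and 0.014 m and y of pin in the frame of fork between -0.006 and 0.006 m and x of pin in the frame of fork between -0.03 and 0.022 m and angle between pin's own z axis and vertical below 0.12 rad and contact force between pin and the fingers below 0.1 N), for 0.2 s.
At the end, for the whole second after the job is handed in: Square upright on the ledge, tab ahead of its blade, origin at jig x -71 to -45 mm, both feelers in by over 2.5 of 4 mm (stock within 1.5 mm of the edge at both ends), tab centre within 6 mm of the blade's centre line; pin upright (0.12 rad) in the notch, hung by its head; both at rest (value of joint each of left_feeler, right_feeler above 0.0025 m and x of square in the frame of jig between -0.071 and -0.045 m and z of square in the frame of jig between 0.016 and 0.024 m and y of tab in the frame of square between -0.006 and 0.006 m and x of tab in the frame of square above 0.09 m and angle between square's own z axis and vertical below 0.06 rad and z of pin in the frame of fork between 0.006 and 0.014 m and y of pin in the frame of fork between -0.006 and 0.006 m and x of pin in the frame of fork between -0.03 and 0.022 m and angle between pin's own z axis and vertical below 0.12 rad and linear speed of square below 0.01 m/s and linear speed of pin below 0.02 m/s); the robot touches nothing.
It fails at once if a bystander (cup, tape, spool, screwdriver, pliers) is moved by more than 20 mm (distance of any of cup, tape, spool, screwdriver, pliers from where it was at the start of the episode above 0.02 m).
It fails at once if the square is dropped or tossed (moving faster than 0.45 m/s out of the fingers) (linear speed of square above 0.45 m/s and contact force between square and the fingers below 0.05 N).
It also fails if it takes over 72 s, if anything falls off the work surface, if the arm or the gripper's body presses on something with over 40 N, if the wrist force passes 120 N, or if a joint passes its speed limit or range.

## Working session

There is one attempt and no reset: what is moved stays moved. The work goes in short steps, Python scripts to look and compute and a tool call to move; the robot and the scene stay as the last step left them, time stands still between calls to the robot, and variables do not carry over. Pictures are saved under pics/ and viewed, about 8 in all and at most 12, crops included, and the job is handed in when it is done.

Besides the shell and the picture viewer there is one more tool, called after "Request:" in YAML: its name, and indented under it one key for each argument. drive_tool: Moves the arm, as the interface text tells. Its arguments: {"type":"object","properties":{"moves":{"type":"array"},"force":{"type":"number"}},"required":["moves"]}

```bash
mkdir -p pics; ls
cat > h.py <<'E'
import numpy as np,cv2
from scipy.spatial.transform import Rotation as R
from cell import sensors,cams,job,robot
E
python3 - <<'E'
from h import *
print(sensors.read_state()); print(robot.tip_extent)
for n in("side","top"):
    print(cams.calibration(n)); p,d=cams.get_image(n); np.savez(f"pics/{n}0",p=p,d=d); cv2.imwrite(f"pics/{n}0.png",p)
    print((d==0).mean(),d[d>0].min(),d.max())
E
```

```text
pics
{'clock': 0.0, 'q': array([ 1.17641650e+00,  4.91553236e-01,  1.55945903e+00,  1.50093571e-05,
        1.09169820e+00, -1.05618517e-01]), 'joint_velocities': array([8.96460452e-04, 1.74028821e-03, 6.81032777e-05, 1.67494022e-04,
       1.24504614e-03, 5.04854633e-04]), 'joint_torque': array([ 1.83207863e-03, -6.18453383e+01, -2.61604393e+01,  2.10449736e-05,
        4.11677087e-03,  1.40930416e-05]), 'tool_pos': array([177.88167529, 598.92875319, 244.72836012]), 'eef_rot': array([-4.51980012e-01, -3.10861657e+00,  1.69594374e-03]), 'wrist_force': array([-0.73804817,  0.02124227,  0.65443499]), 'wrist_torque': array([-0.00814662, -0.0328673 ,  0.02365238]), 'opening': 1.002693461921764}
14.0
{'vfov': 42.325096968138475, 'cx': 255.4793156865728, 'cy': 185.83588691719604, 'xyz': array([  -95.36005088, -1130.72291409,  1014.41091684]), 'attitude': array([ 0.94108444, -0.2385979 , -0.5085373 ])}
0.003997802734375 969.5267 3577.4424
{'vfov': 43.2299599378118, 'cx': 257.63806475485177, 'cy': 180.99506540683964, 'xyz': array([ 380.83868865,    9.45210753, 1419.11280963]), 'attitude': array([ 0.11302972, -0.10689332, -1.55430362])}
0.0037943522135416665 753.65216 2336.8997
```

View pics/top0.png

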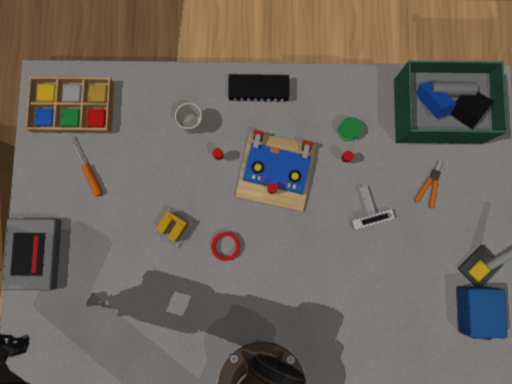

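View pics/side0.png

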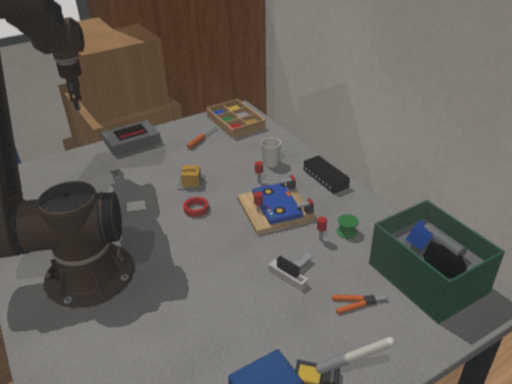

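Top view: the red heads are at (272,188) in the jig, (218,154) and (347,156). The first is in the bore and nearest the base (about (260,370)), so it is the pin. The fork is at (172,227) and the square at (372,212), blade pointing away from the base. I'll confirm this in enlarged crops and measure.

```bash
cat >> h.py <<'E'
def cloud(n,p,d):
    c=cams.calibration(n); f=d.shape[0]/2/np.tan(np.radians(c["vfov"]/2))
    v,u=np.mgrid[:d.shape[0],:d.shape[1]].astype(float)
    P=np.stack([(u-c["cx"])/f*d,-(v-c["cy"])/f*d,-d],-1)
    return P@R.from_rotvec(c["attitude"]).as_matrix().T+c["xyz"]
def snap(n):
    p,d=cams.get_image(n); return p,d,cloud(n,p,d)
def load(n,k):
    z=np.load(f"pics/{n}{k}.npz"); return z["p"],z["d"],cloud(n,z["p"],z["d"])
E
python3 - <<'E'
from h import *
for n,pts in(("top",[(272,188),(218,154),(347,156),(172,227),(372,212),(226,235),(350,280),(120,180),(300,230),(150,330)]),("side",[(258,197),(258,166),(322,222),(190,172),(288,266),(200,250),(300,340),(330,190),(150,200)])):
    p,d,W=load(n,0)
    for u,v in pts: print(n,u,v,W[v,u].round(0))
p,d,W=load("top",0)
a=cv2.resize(p[120:220,225:325],(400,400),interpolation=3)
b=cv2.resize(p[195:255,140:200],(400,300),interpolation=3)
b=cv2.resize(p[190:265,135:210],(400,400),interpolation=3);c=cv2.resize(p[170:245,330:405],(400,400),interpolation=3)
q,_,_=load("side",0); e=cv2.resize(q[160:240,230:330],(400,320),interpolation=3); e=cv2.copyMakeBorder(e,0,80,0,0,0)
cv2.imwrite("pics/c1.png",cv2.resize(np.vstack([np.hstack([a,b]),np.hstack([c,e])]),(600,600)))
E
```

```text
top 272 188 [551. -24.  81.]
top 218 154 [645. 129.  81.]
top 347 156 [ 645. -235.   76.]
top 172 227 [442. 264.   5.]
top 372 212 [ 492. -315.   23.]
top 226 235 [421. 105.  20.]
top 350 280 [ 298. -253.    1.]
top 120 180 [579. 424.  -1.]
top 300 230 [ 439. -109.    1.]
top 150 330 [151. 315.   2.]
side 258 197 [545. -37.  83.]
side 258 166 [639. 119.  82.]
side 322 222 [ 637. -249.   85.]
side 190 172 [437. 246.  59.]
side 288 266 [ 467. -324.   58.]
side 200 250 [313. -81.   4.]
side 300 340 [ 381. -505.    1.]
side 330 190 [826. -52.  10.]
side 150 200 [276. 236.   8.]
```

View pics/c1.png

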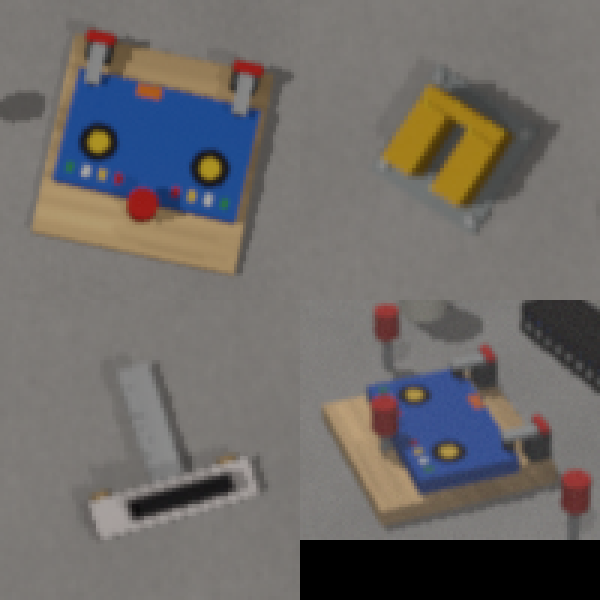

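The crop confirms that the pin at (272,188) is the one in the jig. The tab is at the panel's far edge, and the fork's notch opens toward the lower left. Next I'll fit the known shapes to the image masks to get poses.

```bash
cat >> h.py <<'E'
from scipy.optimize import minimize
from itertools import product
def box(x0,x1,y0,y1,z0,z1): return np.array(list(product((x0,x1),(y0,y1),(z0,z1))),float)
def cyl(r,z0,z1):
    a=np.linspace(0,2*np.pi,40); return np.vstack([np.c_[r*np.cos(a),r*np.sin(a),0*a+z] for z in(z0,z1)])
def proj(n,P):
    c=cams.calibration(n); f=192/np.tan(np.radians(c["vfov"]/2))
    Q=(P-c["xyz"])@R.from_rotvec(c["attitude"]).as_matrix()
    return np.c_[c["cx"]-f*Q[:,0]/Q[:,2],c["cy"]+f*Q[:,1]/Q[:,2]]
def place(B,q):
    c,s=np.cos(q[2]),np.sin(q[2]); return B@np.array([[c,s,0],[-s,c,0],[0,0,1]])+[q[0],q[1],0]
S=8
def render(n,parts,q,roi):
    u0,v0,u1,v1=roi; m=np.zeros(((v1-v0)*S,(u1-u0)*S),np.float32)
    for B in parts:
        h=cv2.convexHull(((proj(n,place(B,q))+.5-[u0,v0])*S-.5).astype(np.float32))
        cv2.fillPoly(m,[np.round(h*16).astype(np.int32)],1.,shift=4)
    return cv2.resize(m,(u1-u0,v1-v0),interpolation=cv2.INTER_AREA)
def fit(views,parts,q0,step=(6,6,.1)):
    # views: list of (cam, mask, ignore, roi)
    def cost(q):
        return sum((np.abs(render(n,parts,q,r)-m[r[1]:r[3],r[0]:r[2]])*(~ig[r[1]:r[3],r[0]:r[2]])).sum() for n,m,ig,r in views)
    q=np.array(q0,float)
    for k in(1,.4,.15):
        sim=np.vstack([q]+[q+k*np.eye(3)[i]*step[i] for i in range(3)])
        o=minimize(cost,q,method="Nelder-Mead",options=dict(initial_simplex=sim,xatol=.02,fatol=.02,maxiter=250)); q=o.x
    return q,o.fun
def roi(n,q,r=120,z=40):
    P=proj(n,np.array([[q[0]+a,q[1]+b,c] for a in(-r,r) for b in(-r,r) for c in(0,z*1.5)]))
    return tuple(np.r_[np.maximum(P.min(0),0),np.minimum(P.max(0),[512,384])].astype(int))
def hsv(p,lo,hi): return cv2.inRange(cv2.cvtColor(p,cv2.COLOR_BGR2HSV),lo,hi)>0
def red(p): return hsv(p,(0,130,60),(6,255,255))|hsv(p,(172,130,60),(180,255,255))
def near(W,q,r): return np.hypot(W[...,0]-q[0],W[...,1]-q[1])<r
def dil(m,k=5): return cv2.dilate(m.astype(np.uint8),np.ones((k,k)))>0
HEAD=[cyl(15,45,81)]; STOCK=[box(-14,14,-60,60,0,26)]; 
SQ=STOCK+[box(14,99,-12,12,21,24),box(-8,8,-35,35,26,60)]
BOARD=[box(-100,100,-100,100,0,20)]; PANEL=[box(-56,56,-90,90,20,40)]
FORK=[box(-30,30,-30,-8.5,5,55),box(-30,30,8.5,30,5,55),box(20,30,-30,30,5,55)]
E
python3 - <<'E'
from h import *
out={}
D={n:load(n,0) for n in("top","side")}
p,d,W=D["top"]
y=hsv(p,(20,120,60),(35,255,255))&near(W,(440,264),60)
print("fork yellow top-plane extents",W[y&(W[...,2]>50)].min(0),W[y&(W[...,2]>50)].max(0),W[y&(W[...,2]>50)].mean(0), "z",np.median(W[y&(W[...,2]>50)][:,2]))
Z=np.zeros((384,512),bool)
for n in("top","side"):
    p,d,W=D[n]
    def V(m,ig,q): return [(n,m.astype(np.float32),ig,roi(n,q))]
    q=(551,-24,0); m=red(p)&near(W,q,40); print(n,"pin",m.sum(),fit(V(m,Z,q),HEAD,q,(6,6,0.001)))
    pinig=dil(m,7)
    q=(484,-310,0); m=(W[...,2]>10)&near(W,q,150); ig=Z
    print(n,"sq",m.sum(),*[fit(V(m,ig,q),SQ,(q[0]+5,q[1],t)) for t in(.25,)])
    q=(585,-30,0); b=hsv(p,(100,120,50),(125,255,255))&near(W,q,170)
    m=(W[...,2]>10)&(W[...,2]<95)&near(W,q,150)
    print(n,"jig",m.sum(),fit(V(m,dil(red(p),9),q),BOARD,(585,-30,-.2)))
    print(n,"blue",b.sum(), W[b].mean(0))
    y=hsv(p,(20,120,60),(35,255,255))&near(W,(440,264),60)
    for t in(-.6,.6,): print(n,"fork",y.sum(),fit(V(y,Z,(440,264)),FORK,(440,264,t)))
E
```

```text
fork yellow top-plane extents [403.60667472 217.72172591  50.11577162] [484.7628406  300.04370786  64.93266183] [444.86845846 257.93711721  55.00867445] z 54.95875298949886
top pin 89 (array([ 5.52623741e+02, -2.50199333e+01,  3.94272732e-05]), np.float64(26.78125))
top sq 699 (array([ 4.73545701e+02, -3.16608126e+02,  2.93786966e-01]), np.float64(73.421875))
top jig 4650 (array([ 6.12746124e+02, -3.59574575e+01, -1.98221985e-01]), np.float64(71.84375))
top blue 1896 [615.67656614 -39.88127357  40.18039996]
top fork 504 (array([443.85050286, 260.04703217,  -0.54152339]), np.float64(49.0625))
top fork 504 (array([443.89215964, 259.70273993,   1.02254529]), np.float64(143.21875))
side pin 73 (array([ 5.58662592e+02, -1.03557484e+01, -2.78760048e-03]), np.float64(51.09375))
side sq 800 (array([ 4.76501060e+02, -3.08490888e+02,  2.69542374e-01]), np.float64(124.65625))
side jig 2707 (array([ 6.17180748e+02, -2.23051690e+01, -1.90946552e-01]), np.float64(157.5))
side blue 881 [613.69462176 -56.07030686  42.16970597]Traceback (most recent call last):
  File "<stdin>", line 20, in <module>

[... 301 characters left out ...]
copy(x), *(wrapper_args + args))
  File "h.py", line 34, in cost
    return sum((np.abs(render(n,parts,q,r)-m[r[1]:r[3],r[0]:r[2]])*(~ig[r[1]:r[3],r[0]:r[2]])).sum() for n,m,ig,r in views)
  File "h.py", line 34, in <genexpr>
    return sum((np.abs(render(n,parts,q,r)-m[r[1]:r[3],r[0]:r[2]])*(~ig[r[1]:r[3],r[0]:r[2]])).sum() for n,m,ig,r in views)
                       ~~~~~~^^^^^^^^^^^^^
  File "h.py", line 28, in render
    h=cv2.convexHull(((proj(n,place(B,q))+.5-[u0,v0])*S-.5).astype(np.float32))
                       ~~~~^^^^^^^^^^^^^^
  File "h.py", line 19, in proj
    c=cams.calibration(n); f=192/np.tan(np.radians(c["vfov"]/2))
ValueError: time passes only in moves, steps and waits
```

```bash
sed -i 's/cams\.calibration(n)/CAL[n]/' h.py; sed -i '/^from cell/a CAL={n:cams.calibration(n) for n in ("side","top")}' h.py
python3 - <<'E'
from h import *
for n in("top","side"):
    p,d,W=load(n,0)
    hs=cv2.cvtColor(p,cv2.COLOR_BGR2HSV)
    m=(abs(W[...,2])<25)&(hs[...,1]<45)&(d>0)&(W[...,0]>200)&(W[...,0]<800)&(abs(W[...,1])<600)
    for _ in range(4):
        A=np.c_[W[m][:,:2],np.ones(m.sum())]; s=np.linalg.lstsq(A,W[m][:,2],rcond=None)[0]
        r=W[...,2]-(W[...,:2]@s[:2]+s[2]); m&=abs(r)<4
    print(n,s,"std",r[m].std(), m.sum())
    for a in range(200,800,200): print([round(float(np.median(r[m&(W[...,0]>=a)&(W[...,0]<a+200)&(W[...,1]>=b)&(W[...,1]<b+200)])),1) for b in range(-600,600,200)])
p,d,W=load("top",0)
y=hsv(p,(20,120,60),(35,255,255))&near(W,(440,264),60)
p2,d2,W2=load("side",0)
y2=hsv(p2,(20,120,60),(35,255,255))&near(W2,(440,264),60)
Z=np.zeros((384,512),bool)
print(fit([("top",y.astype(np.float32),Z,roi("top",(440,264)))],FORK,(440,264,-.55)))
print(fit([("side",y2.astype(np.float32),Z,roi("side",(440,264)))],FORK,(440,264,-.55)))
# far table edge straightness in top: first row where depth indicates table
rows=[int(np.argmax(abs(W[:200,u,2])<30)) for u in range(40,500,40)]; print(rows)
E
```

```text
top [ 0.00060704 -0.00141996 -0.03848086] std 2.0191209713472755 56661
[0.0, -0.1, -0.0, 0.0, -0.0, -0.1]
[0.0, -0.0, 0.0, -0.1, 0.0, -0.1]
[-0.0, 0.0, -0.1, -0.0, 0.0, -0.1]
side [2.01085736e-03 1.03546442e-03 2.12116257e+00] std 1.8228922868656294 33810
[0.0, -0.0, -0.1, -0.1, -0.1, -0.1]
[-0.0, -0.0, -0.1, -0.1, -0.0, 0.1]
[-0.0, 0.1, 0.0, 0.0, 0.1, -0.2]
(array([443.54158864, 260.43311614,  -0.54048024]), np.float64(49.21875))
(array([ 4.45796850e+02,  2.68144188e+02, -3.78043385e-01]), np.float64(310.25))
[60, 60, 61, 61, 61, 62, 62, 63, 63, 64, 141, 142]
```

```bash
cat >> h.py <<'E'
def delta(pos,psi):
    s=sensors.read_state(); R0=R.from_rotvec(s["eef_rot"]); c,si=np.cos(psi),np.sin(psi)
    R1=R.from_matrix(np.array([[-si,c,0],[c,si,0],[0,0,-1.]]).T)
    print("clock",s["clock"],"shift cm",(R0.inv().apply(np.array(pos)-s["tool_pos"])/10).round(2),"turn deg",np.degrees((R0.inv()*R1).as_rotvec()).round(2))
E
python3 - <<'E'
from h import *
delta((552.6,-25,150),-.54+np.pi/2)
E
```

```text
clock 0.1 shift cm [-53.69 -49.13   9.52] turn deg [-0.06  0.   14.39]
```

Request:
drive_tool:
  moves:
    - [[0,-53.7,-49.1,9.5,0,0,14.4],[0,-53.7,-49.1,9.5,0,0,14.4],[0,-53.7,-49.1,9.5,0,0,14.4],[0,-53.7,-49.1,9.5,0,0,14.4],[0,-53.7,-49.1,9.5,0,0,14.4],[0,-53.7,-49.1,9.5,0,0,14.4],[0,-53.7,-49.1,9.5,0,0,14.4],[0,-53.7,-49.1,9.5,0,0,14.4],[0,-53.7,-49.1,9.5,0,0,14.4],[0,-53.7,-49.1,9.5,0,0,14.4],[0,-53.7,-49.1,9.5,0,0,14.4],[0,-53.7,-49.1,9.5,0,0,14.4]]

```text
clock: 1.6
tool_pos: [553.8, -26.9, 149.7]
eef_rot: [-0.84, -3.027, -0.0]
wrist_force: [1.1, -0.9, -0.7]
opening: 1.002
```

Run:
```python
from h import *
ims=[]
for n in("top","side"):
    p,d,W=snap(n); np.savez(f"pics/{n}1",p=p,d=d)
    m=near(W,(553,-25),90)&(W[...,2]>140)&(W[...,2]<290)
    print(n,[ (z,W[m&(abs(W[...,2]-z)<10)].mean(0).round(0),(m&(abs(W[...,2]-z)<10)).sum()) for z in range(150,290,20)])
    u,v=proj(n,np.array([[553,-26,150]]))[0].astype(int); print(u,v)
    c=p[max(v-50,0):v+50,u-65:u+65]; ims.append(cv2.resize(c,(520,int(c.shape[0]*4)),interpolation=3)[:400])
    cv2.circle(ims[-1],(260,200),3,(0,255,0),1)
cv2.imwrite("pics/c2.png",cv2.resize(np.hstack(ims),(800,308)))
delta((552.6,-25,60),-.54+np.pi/2)
```

```text
top [(150, array([nan, nan, nan]), np.int64(0)), (170, array([nan, nan, nan]), np.int64(0)), (190, array([nan, nan, nan]), np.int64(0)), (210, array([nan, nan, nan]), np.int64(0)), (230, array([nan, nan, nan]), np.int64(0)), (250, array([nan, nan, nan]), np.int64(0)), (270, array([nan, nan, nan]), np.int64(0))]
273 183
side [(150, array([531., -73., 156.]), np.int64(10)), (170, array([531., -75., 171.]), np.int64(45)), (190, array([526., -79., 192.]), np.int64(16)), (210, array([525., -83., 209.]), np.int64(56)), (230, array([534., -68., 232.]), np.int64(87)), (250, array([532., -72., 250.]), np.int64(115)), (270, array([541., -55., 272.]), np.int64(105))]
257 176
clock 1.7 shift cm [0.32 0.16 8.92] turn deg [-0.01  0.01 -0.22]<stdin>:6: RuntimeWarning: Mean of empty slice.
  ret = um.true_divide(
```

View pics/c2.png

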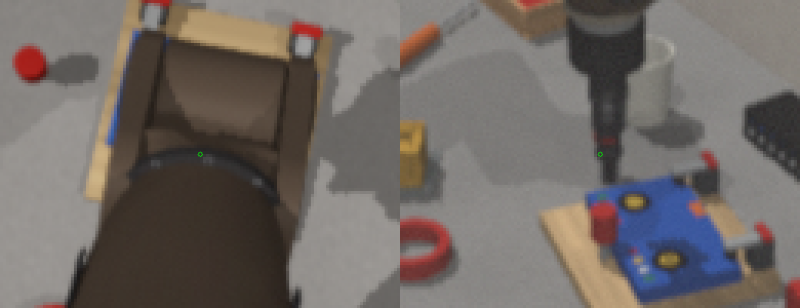

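Run:
```python
from h import *
p,d,W=load("side",1)
m=red(p); v,u=np.nonzero(m); k=(abs(u-258)<12)&(abs(v-197)<15); print("head centroid",u[k].mean(),v[k].mean(),k.sum(),"pred",proj("side",np.array([[552.6,-25,63.]])))
# robot silhouette columns per row by depth: closer than pin region
g=cv2.cvtColor(p,cv2.COLOR_BGR2GRAY)
for r in range(126,196,3):
    c=np.nonzero((g[r,235:285]<60))[0]+235; print(r,(c.min(),c.max(),len(c)) if len(c) else None, d[r,260].round(0),end=" | ")
for z in(136,149,160,200,250): print(z,proj("side",np.array([[552.8,-26.5,z]])).round(1))
```

```text
head centroid 257.69879518072287 197.49397590361446 83 pred [[258.1575119  199.24719826]]
126 (np.int64(246), np.int64(272), 27) 1371.0 | 129 (np.int64(250), np.int64(267), 17) 1374.0 | 132 (np.int64(247), np.int64(270), 2) 1410.0 | 135 (np.int64(247), np.int64(270), 7) 1424.0 | 138 (np.int64(247), np.int64(270), 24) 1421.0 | 141 (np.int64(248), np.int64(270), 23) 1427.0 | 144 (np.int64(248), np.int64(270), 23) 1437.0 | 147 (np.int64(249), np.int64(269), 21) 1440.0 | 150 (np.int64(254), np.int64(264), 11) 1447.0 | 153 (np.int64(254), np.int64(264), 11) 1451.0 | 156 (np.int64(254), np.int64(264), 10) 1456.0 | 159 (np.int64(255), np.int64(263), 6) 1443.0 | 162 (np.int64(255), np.int64(263), 6) 1429.0 | 165 (np.int64(255), np.int64(263), 6) 1442.0 | 168 (np.int64(256), np.int64(263), 8) 1438.0 | 171 (np.int64(256), np.int64(262), 7) 1747.0 | 174 (np.int64(256), np.int64(262), 7) 1455.0 | 177 (np.int64(257), np.int64(261), 5) 1456.0 | 180 (np.int64(258), np.int64(261), 4) 1484.0 | 183 (np.int64(259), np.int64(261), 3) 1492.0 | 186 None 1772.0 | 189 None 1679.0 | 192 (np.int64(264), np.int64(272), 2) 1593.0 | 195 None 1584.0 | 136 [[258.  180.7]]
149 [[257.9 177.3]]
160 [[257.9 174.4]]
200 [[257.6 163.5]]
250 [[257.3 149.4]]
```

Request:
drive_tool:
  moves:
    - [[0,0.3,0.15,4.5,0,0,-0.2],[0,0.3,0.15,7,0,0,-0.2],[0,0.3,0.15,8.6,0,0,-0.2],[0,0.3,0.15,8.6,0,0,-0.2],[0.3,0.3,0.15,8.6,0,0,-0.2],[0.5,0.3,0.15,8.6,0,0,-0.2],[0.6,0.3,0.15,8.6,0,0,-0.2],[0.7,0.3,0.15,8.6,0,0,-0.2],[0.8,0.3,0.15,8.6,0,0,-0.2],[0.8,0.3,0.15,8.6,0,0,-0.2]]
  force: 25

```text
clock: 2.95
tool_pos: [551.4, -21.7, 64.9]
eef_rot: [0.833, 3.028, 0.0]
wrist_force: [0.2, -0.6, 5.6]
opening: 0.345
```

Run:
```python
from h import *
p,d,W=snap("side"); s=sensors.read_state(); print({k:np.round(s[k],2) for k in("clock","tool_pos","wrist_force","wrist_torque","opening","joint_velocities")})
cv2.imwrite("pics/c3.png",cv2.resize(p[130:240,200:330],(650,550),interpolation=3))
```

```text
{'clock': np.float64(3.0), 'tool_pos': array([551.38, -21.7 ,  64.85]), 'wrist_force': array([-1.38, -0.13,  5.9 ]), 'wrist_torque': array([-0.07,  0.15,  0.01]), 'opening': np.float64(0.35), 'joint_velocities': array([ 0., -0.,  0.,  0., -0.,  0.])}
```

View pics/c3.png

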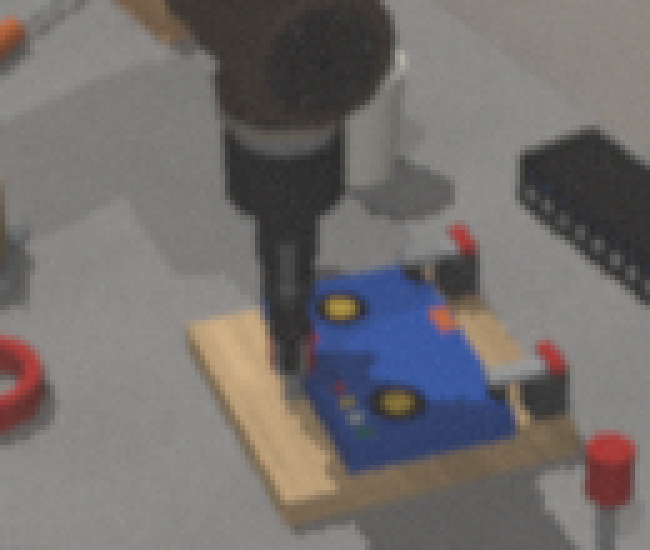

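Request:
drive_tool:
  moves:
    - [[0.8,0,0,0,0,0,0],[0.8,0,0,-0.5,0,0,0],[0.8,0,0,-1.2,0,0,0],[0.8,0,0,-2,0,0,0],[0.8,0,0,-3,0,0,0],[0.8,0,0,-5,0,0,0],[0.8,0,0,-7,0,0,0],[0.8,0,0,-8.5,0,0,0],[0.8,0,0,-8.5,0,0,0],[0.8,0,0,-8.5,0,0,0]]
  force: 40

```text
clock: 4.25
tool_pos: [550.8, -21.6, 148.9]
eef_rot: [-0.833, -3.029, -0.0]
wrist_force: [0.2, -0.2, -1.4]
opening: 0.339
```

Run:
```python
from h import *
p,d,W=snap("side"); s=sensors.read_state(); print({k:np.round(s[k],2) for k in("clock","tool_pos","wrist_force","wrist_torque","opening")})
cv2.imwrite("pics/c4.png",cv2.resize(p[110:240,190:320],(600,600),interpolation=3))
# fork-notch target for the tool, with same camera->robot offset as pin
off=s["tool_pos"][:2]-np.array([552.6,-25.0]); print("off",off)
f=np.array([443.6,260.2]); a=-.541; ex=np.array([np.cos(a),np.sin(a)]); ey=np.array([-ex[1],ex[0]])
print("off along fork x,y",off@ex,off@ey)
t=f-5*ex+ey*(off@ey); print("target",t)
delta((*t,s["tool_pos"][2]+10),a+np.pi/2)
```

```text
{'clock': np.float64(4.3), 'tool_pos': array([550.81, -21.59, 148.64]), 'wrist_force': array([ 0.12,  0.38, -0.57]), 'wrist_torque': array([0.01, 0.02, 0.02]), 'opening': np.float64(0.34)}
off [-1.79324754  3.41164254]
off along fork x,y -3.2941347805597148 2.0009291888705247
target [440.34449483 264.49015194]
clock 4.3 shift cm [24.12 18.94 -0.98] turn deg [-0.02 -0.06  0.25]
```

View pics/c4.png

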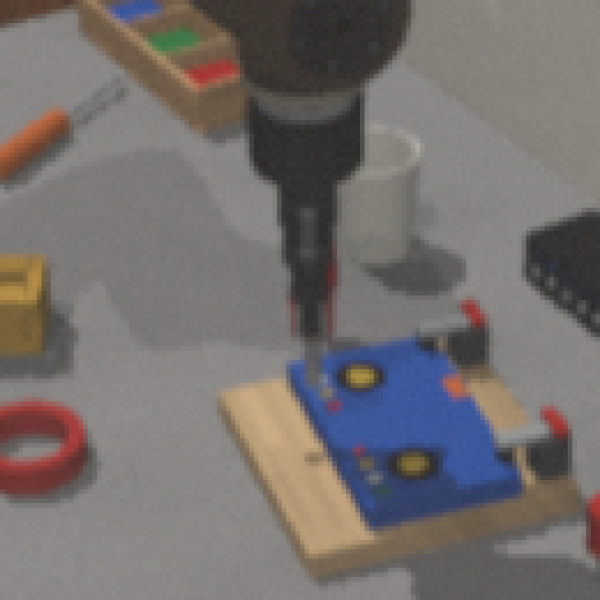

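Request:
drive_tool:
  moves:
    - [[0.8,4,3.2,-0.2,0,0,0],[0.8,8,6.3,-0.4,0,0,0.1],[0.8,12,9.5,-0.6,0,0,0.2],[0.8,16,12.6,-0.8,0,0,0.2],[0.8,20,15.8,-1,0,0,0.2],[0.8,23,18,-1,0,0,0.2],[0.8,24.1,18.9,-1,0,0,0.2],[0.8,24.1,18.9,-1,0,0,0.2],[0.8,24.1,18.9,-1,0,0,0.2]]

```text
clock: 5.42
tool_pos: [441.0, 263.1, 159.1]
eef_rot: [-0.839, -3.027, 0.0]
wrist_force: [-0.5, -0.7, -1.5]
opening: 0.339
```

Run:
```python
from h import *
p,d,W=snap("side")
cv2.imwrite("pics/c5.png",cv2.resize(p[70:200,130:260],(600,600),interpolation=3))
delta((440.34,264.49,142),-.541+np.pi/2)
s=sensors.read_state();print(s["tool_pos"])
```

```text
clock 5.475 shift cm [0.14 0.09 1.71] turn deg [-0.01 -0.01 -0.03]
[441.110868   263.01519527 159.14908997]
```

View pics/c5.png

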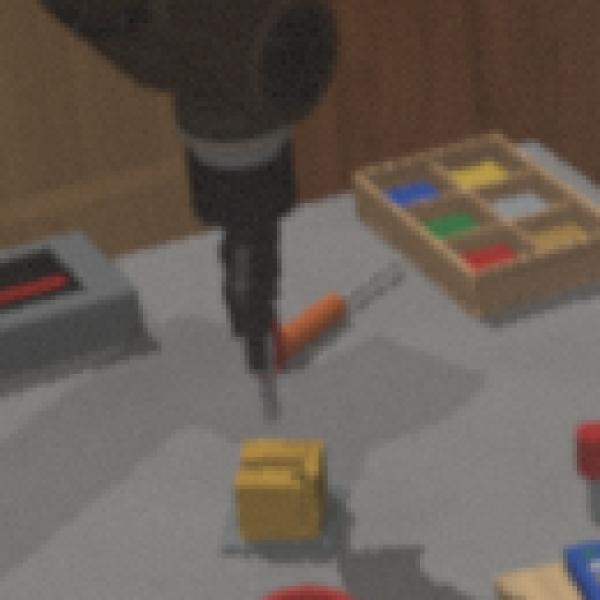

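Request:
drive_tool:
  moves:
    - [[0.8,0.14,0.09,1,0,0,0],[0.8,0.14,0.09,2,0,0,0],[0.8,0.14,0.09,3,0,0,0],[0.8,0.14,0.09,3.6,0,0,0],[0.8,0.14,0.09,4,0,0,0],[0.8,0.14,0.09,4.4,0,0,0],[0.8,0.14,0.09,4.7,0,0,0],[0.8,0.14,0.09,4.7,0,0,0]]

```text
clock: 6.48
tool_pos: [439.8, 265.5, 112.2]
eef_rot: [-0.838, -3.028, 0.0]
wrist_force: [-0.3, -0.3, 0.3]
opening: 0.338
```

Request:
drive_tool:
  moves:
    - [[0.8,0,0,0.8,0,0,0],[0.8,0,0,1.6,0,0,0],[0.8,0,0,2.4,0,0,0],[0.8,0,0,3.1,0,0,0],[0.8,0,0,3.4,0,0,0],[0.8,0,0,3.6,0,0,0],[0.8,0,0,3.7,0,0,0],[0.8,0,0,3.7,0,0,0]]

```text
clock: 7.48
tool_pos: [439.9, 265.5, 75.4]
eef_rot: [0.838, 3.028, 0.0]
wrist_force: [-0.0, 0.2, -0.5]
opening: 0.339
```

Request:
drive_tool:
  moves:
    - [[0.8,0,0,0.1,0,0,0],[0.7,0,0,0.1,0,0,0],[0.6,0,0,0.1,0,0,0],[0.5,0,0,0.1,0,0,0],[0.3,0,0,0.1,0,0,0],[0,0,0,0.1,0,0,0],[0,0,0,0.1,0,0,0],[0,0,0,-4,0,0,0],[0,0,0,-8,0,0,0],[0,0,0,-12,0,0,0],[0,0,0,-12,0,0,0]]

```text
clock: 8.85
tool_pos: [440.7, 265.9, 197.8]
eef_rot: [0.837, 3.024, 0.005]
wrist_force: [0.0, 1.6, -0.2]
opening: 1.003
```

```bash
cat > meas.py <<'E'
from h import *
import sys
k=sys.argv[1]; n="top"
p,d,W=snap(n); np.savez(f"pics/{n}{k}",p=p,d=d)
Z=np.zeros((384,512),bool); f=lambda m:m.astype(np.float32)
q=(613,-36); z=W[...,2]
m=(z>10)&(z<95)&near(W,q,150); ig=dil(red(p),9)
j,c=fit([(n,f(m),ig,roi(n,q))],BOARD,(613,-36,-.2)); print("jig",j.round(3),c)
ex=np.array([np.cos(j[2]),np.sin(j[2])]); ey=np.array([-ex[1],ex[0]])
L=np.stack([(W[...,:2]-j[:2])@ex,(W[...,:2]-j[:2])@ey],-1)
m=(z>30)&(z<60)&(abs(L[...,1])<110)&(L[...,0]<90)&(L[...,0]>-90)
ig=(L[...,0]>35)&(abs(L[...,1])>40)&(z>5); ig=dil(ig,5)|(z>60)
b,c=fit([(n,f(m),ig,roi(n,q))],PANEL,(j[0]+12*ex[0],j[1]+12*ex[1],j[2])); 
print("panel",b.round(3),c,"in jig",(b[:2]-j[:2])@ex,(b[:2]-j[:2])@ey,b[2]-j[2])
# near edge crossing points by sub-pixel: edge line between panel and ledge, per image column in blue-ness
t=hsv(p,(3,120,100),(16,255,255))&(abs(L[...,1])<45)&(abs(L[...,0]-54)<20)
T=W[t].mean(0); print("tab",t.sum(),T.round(1),"in jig",(T[:2]-j[:2])@ex,(T[:2]-j[:2])@ey)
q=(474,-316); m=(z>12)&(z<70)&near(W,q,140)
s,c=fit([(n,f(m),Z,roi(n,q))],SQ,(*q,.29)); print("square(depth)",s.round(3),c)
g=hsv(p,(0,0,120),(180,70,255)); rb=hsv(p,(0,0,0),(180,255,70))&near(W,q,60)&(z>40)
s2,c2=fit([(n,f(rb),Z,roi(n,q))],[box(-8,8,-35,35,26,60)],tuple(s)); print("rib",s2.round(3),c2,rb.sum())
E
python3 meas.py 2
python3 - <<'E'
from h import *
p,d,W=load("top",2)
a=cv2.resize(p[190:265,135:210],(400,400),interpolation=3);c=cv2.resize(p[170:245,335:410],(400,400),interpolation=3)
cv2.imwrite("pics/c6.png",np.hstack([a,c]))
E
```

```text
jig [ 6.12641e+02 -3.59160e+01 -1.98000e-01] 89.203125
panel [ 6.17615e+02 -3.79760e+01 -2.16000e-01] 40.609375 in jig 5.281787875058096 -1.043282983337743 -0.0181050449369565
tab 27 [666.8 -31.5  41.8] in jig 52.269821739682584 14.957226159498669
square(depth) [ 4.73440e+02 -3.16615e+02  2.94000e-01] 64.796875
rib [ 4.72105e+02 -3.18527e+02  2.57000e-01] 50.0 110
```

View pics/c6.png

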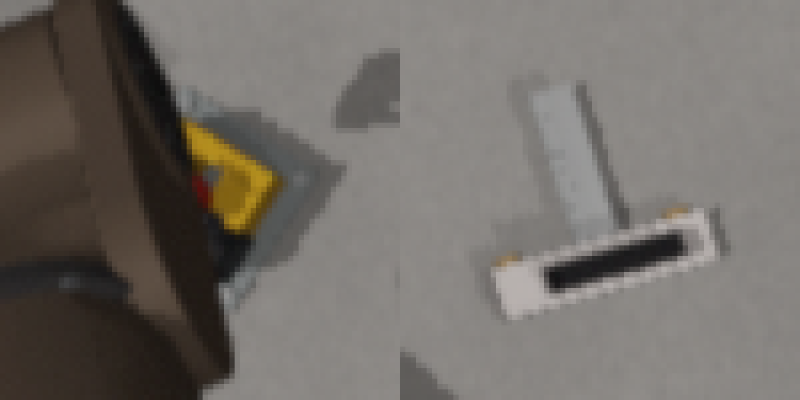

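Run:
```python
from h import *
p,d,W=load("top",2); z=W[...,2]; q=(473,-317); n="top"
V=p.max(-1).astype(int)
r=roi(n,q,90); print(r)
Z=np.zeros((384,512),bool)
white=(V>165)&near(W,q,110)
rib=near(W,q,70)&(V<90)&(z>10)
for name,m,ig,parts in(("white",white|rib,Z,STOCK+[box(-8,8,-35,35,26,60)]),("white igrib",white,dil(rib,3),STOCK),("z>8",(z>8)&near(W,q,140),Z,SQ),("z>15",(z>15)&near(W,q,140),Z,SQ),("z>15 norib",(z>15)&near(W,q,140),dil(rib,3),SQ[:2]),("rib z>42",(z>42)&near(W,q,90),Z,SQ[2:])):
    for t in(.24,.3): s,c=fit([(n,m.astype(np.float32),ig,r)],parts,(*q,t)); print(name,m.sum(),s.round(3),round(c,1))
tp=(z>38)&near(W,q,90); print("rib top pts",W[tp&(z>52)].mean(0),(tp&(z>52)).sum())
P=W[(z>52)&near(W,q,90)][:,:2]; u,s,v=np.linalg.svd(P-P.mean(0)); print(v, s)
im=cv2.resize(p[r[1]:r[3],r[0]:r[2]],None,fx=8,fy=8,interpolation=0)
mm=cv2.resize(((z>15)&near(W,q,140)).astype(np.uint8)[r[1]:r[3],r[0]:r[2]],None,fx=8,fy=8,interpolation=0)
for B in SQ:
    h=cv2.convexHull(((proj(n,place(B,(473.4,-316.6,.27)))+.5-[r[0],r[1]])*8).astype(np.int32)); cv2.polylines(im,[h],True,(0,255,0),1)
cs,_=cv2.findContours(mm,cv2.RETR_EXTERNAL,cv2.CHAIN_APPROX_NONE); cv2.drawContours(im,cs,-1,(0,0,255),1)
cv2.imwrite("pics/c7.png",im[:600,:800]); print(im.shape)
```

```text
(np.int64(340), np.int64(185), np.int64(409), np.int64(250))
white 248 [ 4.72187e+02 -3.16783e+02  2.90000e-01] 181.9
white 248 [ 4.71736e+02 -3.17066e+02  2.76000e-01] 183.4
white igrib 119 [ 4.72187e+02 -3.16783e+02  2.90000e-01] 102.9
white igrib 119 [ 4.71736e+02 -3.17066e+02  2.76000e-01] 104.4
z>8 733 [ 4.73507e+02 -3.16581e+02  2.96000e-01] 79.5
z>8 733 [ 4.73466e+02 -3.16621e+02  2.96000e-01] 79.5
z>15 673 [ 4.73539e+02 -3.16633e+02  2.96000e-01] 57.9
z>15 673 [ 4.73535e+02 -3.16804e+02  2.96000e-01] 57.7
z>15 norib 673 [ 4.73431e+02 -3.16593e+02  2.94000e-01] 56.5
z>15 norib 673 [ 4.73402e+02 -3.16618e+02  2.95000e-01] 56.5
rib z>42 149 [ 4.73875e+02 -3.18401e+02  2.90000e-01] 22.8
rib z>42 149 [ 4.73493e+02 -3.18409e+02  2.87000e-01] 22.9
rib top pts [ 472.76768204 -315.47439514   60.0984844 ] 144
[[ 0.28030608 -0.95991067]
 [ 0.95991067  0.28030608]] [248.40445425  55.04392869]
(520, 552, 3)
```

View pics/c7.png

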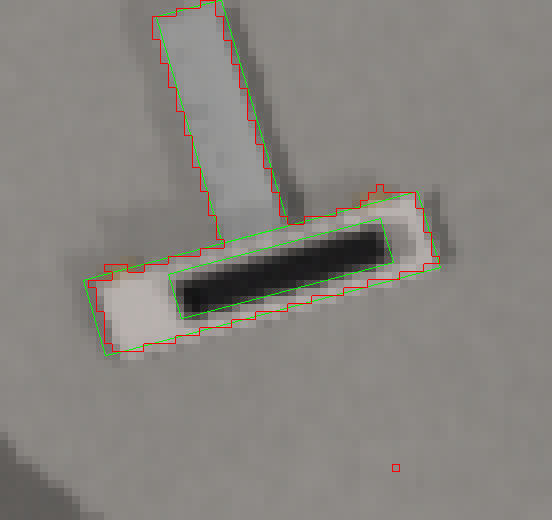

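Pin parked (its head is partly visible in the notch). The square is at about (473.4, -316.7, 0.29).

Run:
```python
from h import *
delta((474.4,-315,160),.29)
```

```text
clock 8.9 shift cm [-32.79 -48.04   3.57] turn deg [1.400e-01 3.000e-02 4.244e+01]
```

Request:
drive_tool:
  moves:
    - [[0,-32.8,-48,3.6,0.1,0,42.4],[0,-32.8,-48,3.6,0.1,0,42.4],[0,-32.8,-48,3.6,0.1,0,42.4],[0,-32.8,-48,3.6,0.1,0,42.4],[0,-32.8,-48,3.6,0.1,0,42.4],[0,-32.8,-48,3.6,0.1,0,42.4],[0,-32.8,-48,3.6,0.1,0,42.4],[0,-32.8,-48,3.6,0.1,0,42.4],[0,-32.8,-48,3.6,0.1,0,42.4],[0,-32.8,-48,3.6,0.1,0,42.4],[0,-32.8,-48,3.6,0.1,0,42.4],[0,-32.8,-48,3.6,0.1,0,42.4]]

```text
clock: 10.4
tool_pos: [474.2, -313.3, 158.8]
eef_rot: [-1.874, -2.519, 0.002]
wrist_force: [-0.5, -0.5, -0.2]
opening: 0.998
```

Run:
```python
from h import *
p,d,W=snap("top"); np.savez("pics/top3",p=p,d=d)
# parked pin check now that the arm is away
q=(440,262); n="top"; Z=np.zeros((384,512),bool)
m=red(p)&near(W,q,40); r=roi(n,q,60)
H=[cyl(15,55,91)]; s,c=fit([(n,m.astype(np.float32),Z,r)],H,(*q,0),(6,6,.001)); print("pin",s,c,m.sum(), "top z",np.median(W[m&(W[...,2]>80)][:,2]))
a=-.541; ex=np.array([np.cos(a),np.sin(a)]); e=s[:2]-[443.6,260.2]; print("pin in fork",e@ex,e@[-ex[1],ex[0]])
cv2.imwrite("pics/c8.png",cv2.resize(p[190:265,135:210],(450,450),interpolation=3))
print(sensors.read_state()["tool_pos"]); delta((474.4,-315,44),.29)
```

```text
pin [4.40019611e+02 2.61831233e+02 9.87429671e-04] 30.28125 91 top z 90.29211797692767
pin in fork -3.9091629003329946 -0.4455935163726919
[ 474.32710089 -313.15834401  159.08604625]
clock 10.45 shift cm [-0.18 -0.02 11.51] turn deg [-0.11 -0.02  0.12]
```

View pics/c8.png

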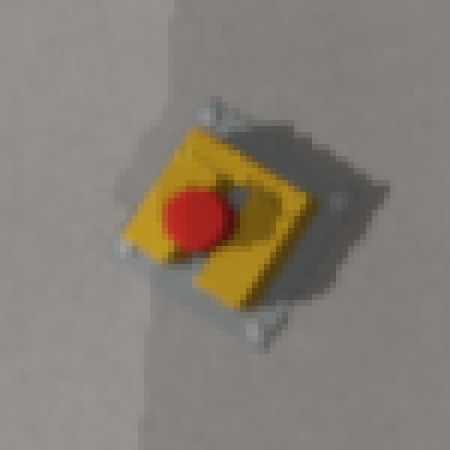

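Request:
drive_tool:
  moves:
    - [[0,0.05,-0.18,4,-0.1,0,0.1],[0,0.05,-0.18,8,-0.1,0,0.1],[0,0.05,-0.18,10,-0.1,0,0.1],[0,0.05,-0.18,11.5,-0.1,0,0.1],[0,0.05,-0.18,11.5,-0.1,0,0.1],[0.4,0.05,-0.18,11.5,-0.1,0,0.1],[0.7,0.05,-0.18,11.5,-0.1,0,0.1],[0.9,0.05,-0.18,11.5,-0.1,0,0.1],[0.95,0.05,-0.18,11.5,-0.1,0,0.1],[0.95,0.05,-0.18,11.5,-0.1,0,0.1],[0.95,0.05,-0.18,11.5,-0.1,0,0.1]]
  force: 60

```text
clock: 11.82
tool_pos: [472.4, -315.1, 44.5]
eef_rot: [1.878, 2.517, -0.0]
wrist_force: [-1.5, 1.0, 6.3]
opening: 0.175
```

Request:
drive_tool:
  moves:
    - [[0.95,0,0,0,0,0,0],[0.95,0,0,-0.4,0,0,0],[0.95,0,0,-1.2,0,0,0],[0.95,0,0,-2.2,0,0,0],[0.95,0,0,-3.5,0,0,0],[0.95,0,0,-5,0,0,0],[0.95,0,0,-6.5,0,0,0],[0.95,0,0,-7.6,0,0,0],[0.95,0,0,-8,0,0,0],[0.95,0,0,-8,0,0,0]]
  force: 90

```text
clock: 13.08
tool_pos: [472.2, -314.9, 124.3]
eef_rot: [1.878, 2.517, -0.0]
wrist_force: [-0.1, 0.7, -4.4]
opening: 0.169
```

Run:
```python
from h import *
p,d,W=snap("side"); np.savez("pics/side4",p=p,d=d)
s=sensors.read_state(); print({k:np.round(s[k],3) for k in("clock","tool_pos","eef_rot","wrist_force","wrist_torque","opening")})
r=R.from_rotvec(s["eef_rot"]).as_matrix(); print("psi",np.arctan2(r[1,1],r[0,1]))
u,v=proj("side",np.array([[472.,-315,110]]))[0].astype(int)
cv2.imwrite("pics/c9.png",cv2.resize(p[v-50:v+50,u-60:u+60],(720,600),interpolation=3))
delta((551.8,-3.0,125),-.216)
```

```text
{'clock': np.float64(13.125), 'tool_pos': array([ 472.183, -314.855,  124.018]), 'eef_rot': array([ 1.878,  2.518, -0.   ]), 'wrist_force': array([-0.224, -0.444, -5.399]), 'wrist_torque': array([-0.097,  0.069, -0.006]), 'opening': np.float64(0.171)}
psi 0.28887510791261156
clock 13.125 shift cm [27.63 16.52 -0.1 ] turn deg [0.000e+00 1.000e-02 2.893e+01]
```

View pics/c9.png

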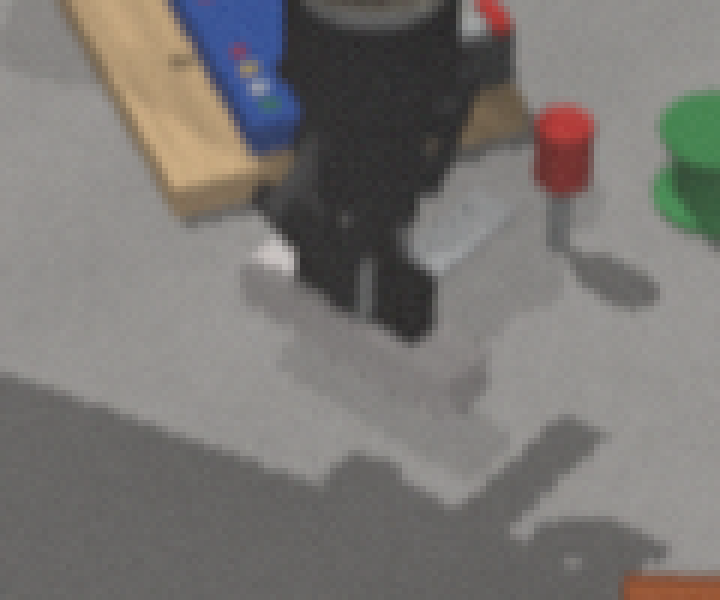

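Request:
drive_tool:
  moves:
    - [[0.95,1,0.6,-1,0,0,0.5],[0.95,3.2,1.8,-1.5,0,0,3],[0.95,6,3.4,-2,0,0,6],[0.95,9,5,-2,0,0,9.5],[0.95,12.2,6.7,-2,0,0,13],[0.95,15.4,8.4,-2,0,0,16.5],[0.95,18.6,10.2,-2,0,0,20],[0.95,21.8,11.9,-2,0,0,23.5],[0.95,24.6,13.5,-2,0,0,26.5],[0.95,26.6,14.6,-1.5,0,0,28.5],[0.95,28,15.4,-0.5,0,0,28.9],[0.95,28,15.4,-0.1,0,0,28.9]]

```text
clock: 14.62
tool_pos: [539.9, -1.6, 124.4]
eef_rot: [-2.445, -1.972, 0.001]
wrist_force: [0.6, -0.5, -5.4]
opening: 0.17
```

Run:
```python
from h import *
p,d,W=snap("top"); np.savez("pics/top5",p=p,d=d)
s=sensors.read_state(); print({k:np.round(s[k],3) for k in("clock","tool_pos","wrist_force","wrist_torque","opening")})
z=W[...,2]; m=near(W,(615,-20),60)&(z>92)&(z<112); print(m.sum())
delta((539.7,-2.2,70),-.216)
```

```text
{'clock': np.float64(14.675), 'tool_pos': array([539.73 ,  -2.337, 124.156]), 'wrist_force': array([-1.093,  1.167, -5.674]), 'wrist_torque': array([ 0.008,  0.024, -0.036]), 'opening': np.float64(0.172)}
7
clock 14.675 shift cm [ 0.02 -0.    5.42] turn deg [-0.06  0.03  0.1 ]
```

Good alignment. I'll descend to just above the ledge, then go down gently.

Request:
drive_tool:
  moves:
    - [[0.95,0,0,1.5,0,0,0.1],[0.95,0,0,3,0,0,0.1],[0.95,0,0,4.2,0,0,0.1],[0.95,0,0,5,0,0,0.1],[0.95,0,0,5.4,0,0,0.1],[0.95,0,0,5.6,0,0,0.1],[0.95,0,0,5.75,0,0,0.1],[0.95,0,0,5.75,0,0,0.1]]

```text
clock: 15.68
tool_pos: [540.2, -2.7, 67.8]
eef_rot: [2.448, 1.967, 0.0]
wrist_force: [-0.0, 0.4, -5.8]
opening: 0.17
```

Request:
drive_tool:
  moves:
    - [[0.95,0,0,0.1,0,0,0],[0.95,0,0,0.2,0,0,0],[0.95,0,0,0.2,0,0,0]]

```text
clock: 16.05
tool_pos: [540.1, -2.7, 65.6]
eef_rot: [2.449, 1.967, -0.0]
wrist_force: [-0.8, 0.5, -5.6]
opening: 0.173
```

Request:
drive_tool:
  moves:
    - [[0.95,0,0.3,0.05,0,0,0],[0.95,0,0.6,0.05,0,0,0],[0.95,0,0.8,0.05,0,0,0],[0.95,0,0.9,0.05,0,0,0],[0.95,0,0.9,0.05,0,0,0]]

```text
clock: 16.68
tool_pos: [548.9, -4.6, 65.1]
eef_rot: [2.449, 1.967, -0.0]
wrist_force: [0.2, 0.8, -5.7]
opening: 0.166
```

```bash
cat > st.py <<'E'
from h import *
s=sensors.read_state(); r=R.from_rotvec(s["eef_rot"])
print({k:np.round(s[k],3) for k in("clock","tool_pos","opening")},"tool-frame F",r.inv().apply(s["wrist_force"]).round(2),"M",r.inv().apply(s["wrist_torque"]).round(3))
m=r.as_matrix(); print("psi",np.arctan2(m[1,1],m[0,1]).round(4),"tilt",m[:2,2].round(4))
E
python3 st.py
```

```text
{'clock': np.float64(16.675), 'tool_pos': array([548.904,  -4.647,  65.09 ]), 'opening': np.float64(0.166)} tool-frame F [0.8  0.03 5.67] M [ 0.065 -0.01  -0.007]
psi -0.2173 tilt [ 0.0002 -0.0004]
```

Request:
drive_tool:
  moves:
    - [[0.95,0,0.1,0,0,0,0],[0.95,0,0.2,0,0,0,0],[0.95,0,0.2,0,0,0,0]]

```text
clock: 17.05
tool_pos: [550.0, -4.8, 65.0]
eef_rot: [-2.449, -1.966, 0.002]
wrist_force: [-5.0, 0.9, -3.6]
opening: 0.171
```

```bash
python3 st.py
```

```text
{'clock': np.float64(17.05), 'tool_pos': array([550.027,  -4.812,  64.997]), 'opening': np.float64(0.171)} tool-frame F [-0.15 -5.08  3.57] M [0.878 0.101 0.208]
psi -0.2176 tilt [-0.0019  0.    ]
```

Request:
drive_tool:
  moves:
    - [[0.95,0,0.03,0,0,0,0.3],[0.95,0,0.05,0,0,0,0.5],[0.95,0,0.05,0,0,0,0.5]]

```text
clock: 17.42
tool_pos: [550.2, -4.8, 65.0]
eef_rot: [-2.456, -1.956, 0.003]
wrist_force: [-5.5, 2.7, -2.3]
opening: 0.17
```

```bash
python3 st.py
```

```text
{'clock': np.float64(17.425), 'tool_pos': array([550.18 ,  -4.847,  64.978]), 'opening': np.float64(0.17)} tool-frame F [ 1.4  -5.96  2.33] M [ 1.162  0.097 -0.032]
psi -0.2257 tilt [-0.0026 -0.    ]
```

Request:
drive_tool:
  moves:
    - [[0.95,0,0,0.03,0,0,0],[0.95,0,0.02,0.06,0,0,0],[0.95,0,0.02,0.06,0,0,0]]

```text
clock: 17.8
tool_pos: [550.1, -4.9, 64.7]
eef_rot: [-2.456, -1.956, 0.004]
wrist_force: [-9.1, 0.7, 1.9]
opening: 0.171
```

```bash
python3 st.py
```

```text
{'clock': np.float64(17.8), 'tool_pos': array([550.109,  -4.877,  64.672]), 'opening': np.float64(0.171)} tool-frame F [-1.36 -9.06 -1.92] M [1.415 0.056 0.023]
psi -0.2256 tilt [-0.0029 -0.    ]
```

Request:
drive_tool:
  moves:
    - [[0.85,0,0,0,0,0,0],[0.8,0,0,0,0,0,0],[0.75,0,0,0,0,0,0],[0.6,0,0,0,0,0,0],[0.4,0,0,0,0,0,0],[0.2,0,0,0,0,0,0],[0.2,0,0,-1,0,0,0],[0.2,0,0,-3,0,0,0],[0.2,0,0,-7,0,0,0],[0.2,0,0,-12,0,0,0],[0.2,0,0,-16,0,0,0],[0.2,0,0,-16,0,0,0]]

```text
clock: 19.3
tool_pos: [552.4, -5.2, 228.1]
eef_rot: [2.454, 1.954, 0.007]
wrist_force: [-0.2, 0.5, -0.7]
opening: 0.803
```

```bash
python3 st.py
python3 - <<'E'
from h import *
delta((480,-330,230),-.4)
E
```

```text
{'clock': np.float64(19.3), 'tool_pos': array([552.409,  -5.217, 228.104]), 'opening': np.float64(0.803)} tool-frame F [ 0.43 -0.31  0.68] M [0.028 0.025 0.009]
psi -0.2258 tilt [ 0.0064 -0.0013]
clock 19.3 shift cm [-33.27   0.22  -0.19] turn deg [ 0.37 -0.04  9.98]
```

Move the arm aside to see.

Request:
drive_tool:
  moves:
    - [[0.2,-33,0,-0.2,0,0,0],[0.2,-33,0,-0.2,0,0,0],[0.2,-33,0,-0.2,0,0,0],[0.2,-33,0,-0.2,0,0,0],[0.2,-33,0,-0.2,0,0,0],[0.2,-33,0,-0.2,0,0,0],[0.2,-33,0,-0.2,0,0,0]]

```text
clock: 20.18
tool_pos: [477.1, -327.1, 225.9]
eef_rot: [-2.459, -1.954, 0.0]
wrist_force: [0.4, 0.3, -0.8]
opening: 0.799
```

Run:
```python
from h import *
n="top"; p,d,W=snap(n); np.savez("pics/top6",p=p,d=d); z=W[...,2]
q=(553,-8); r=roi(n,q,130); b=(617.6,-38.0); a=-.22
e=np.array([np.cos(a),np.sin(a)]); nn=np.array([-e[1],e[0]])
L=np.stack([(W[...,:2]-q)@e,(W[...,:2]-q)@nn],-1)
t=hsv(p,(3,120,100),(16,255,255))&near(W,(667,-31),30); T=W[t].mean(0); print("tab",T.round(1),t.sum())
V=cv2.cvtColor(p,cv2.COLOR_BGR2HSV)
# rib by depth
rb=(z>62)&(z<95)&near(W,q,80); Z=np.zeros((384,512),bool)
up=lambda P,h:[B+[0,0,h] for B in P]
s,c=fit([(n,rb.astype(np.float32),Z,r)],up([SQ[2]],20),(*q,a)); print("rib",s.round(3),c,rb.sum(),"ztop",np.median(W[rb&(z>75)][:,2]))
# stock + blade by low saturation above ledge
g=(V[...,1]<60)&(V[...,2]>90)&(z>28)&(L[...,0]>-25)&(L[...,0]<112)&(abs(L[...,1])<75)
m=g|rb
s2,c2=fit([(n,m.astype(np.float32),dil(t,3),r)],up(SQ,20),tuple(s)); print("sq",s2.round(3),c2,m.sum())
for s in(s,s2):
    ce,se=np.cos(s[2]),np.sin(s[2]); dd=T[:2]-s[:2]; print("tab in square",dd@[ce,se],dd@[-se,ce])
bl=g&(L[...,0]>25)&(L[...,0]<95)&(abs(L[...,1])<25); print("blade centroid lateral vs tab (in edge axes):",L[bl][:,1].mean().round(2),((T[:2]-q)@nn).round(2),bl.sum())
im=cv2.resize(p[120:220,225:325],(600,600),interpolation=3)
cv2.imwrite("pics/c10.png",im)
```

```text
tab [667.1 -31.5  40.7] 27
rib [ 5.52796e+02 -5.00400e+00 -2.10000e-01] 25.84375 158 ztop 80.03137676752795
sq [ 5.51646e+02 -5.82800e+00 -2.23000e-01] 124.78125 682
tab in square 117.29506261249651 -2.173068501611604
tab in square 118.25312714325837 0.41421527471477665
blade centroid lateral vs tab (in edge axes): 1.66 1.91 198
```

View pics/c10.png

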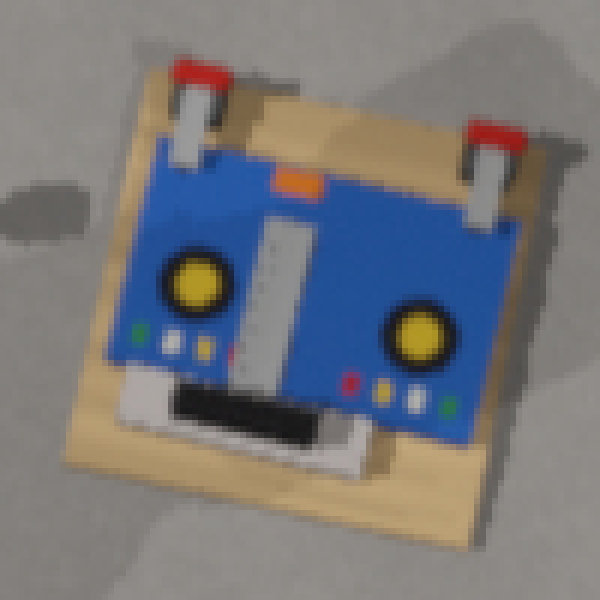

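It looks flush, with the blade in line with the tab. Vision can't resolve the last 1–1.5 mm of gap, so I'll nudge the rib gently from behind with the open jaws, then back off.

Run:
```python
from h import *
delta((550.1,-4.9,200),-.2258)
```

```text
clock 20.225 shift cm [32.92 -0.12  2.62] turn deg [-0.04 -0.03 -0.03]
```

Request:
drive_tool:
  moves:
    - [[0.5,32.9,-0.1,2.6,0,0,0],[0.5,32.9,-0.1,2.6,0,0,0],[0.5,32.9,-0.1,2.6,0,0,0],[0.5,32.9,-0.1,2.6,0,0,0],[0.5,32.9,-0.1,2.6,0,0,0],[0.5,32.9,-0.1,2.6,0,0,0],[0.5,32.9,-0.1,2.6,0,0,0],[0.5,32.9,-0.1,2.6,0,0,0],[0.5,32.9,-0.1,2.6,0,0,0]]

```text
clock: 21.35
tool_pos: [550.2, -7.0, 200.7]
eef_rot: [2.459, 1.955, 0.0]
wrist_force: [0.7, -0.2, 1.0]
opening: 0.501
```

```bash
python3 st.py
python3 - <<'E'
from h import *
delta((550.1,-4.9,67),-.2258)
E
```

```text
{'clock': np.float64(21.35), 'tool_pos': array([550.182,  -6.989, 200.67 ]), 'opening': np.float64(0.501)} tool-frame F [-0.01  0.7  -1.03] M [-0.019 -0.01  -0.012]
psi -0.2275 tilt [ 0.0005 -0.0005]
clock 21.35 shift cm [ 0.21 -0.06 13.37] turn deg [ 0.03  0.02 -0.1 ]
```

Request:
drive_tool:
  moves:
    - [[0.5,0.3,-0.06,5,0,0,-0.1],[0.5,0.3,-0.06,9,0,0,-0.1],[0.5,0.3,-0.06,12,0,0,-0.1],[0.5,0.3,-0.06,13.3,0,0,-0.1],[0.5,0.3,-0.06,13.3,0,0,-0.1],[0.5,0.3,0.5,13.3,0,0,-0.1],[0.5,0.3,0.9,13.3,0,0,-0.1],[0.5,0.3,1.05,13.3,0,0,-0.1],[0.5,0.3,1.05,13.3,0,0,-0.1]]

```text
clock: 22.48
tool_pos: [561.4, -5.4, 67.8]
eef_rot: [2.455, 1.958, 0.0]
wrist_force: [0.6, -0.3, 0.4]
opening: 0.495
```

```bash
python3 st.py
```

```text
{'clock': np.float64(22.475), 'tool_pos': array([561.429,  -5.406,  67.799]), 'opening': np.float64(0.495)} tool-frame F [-0.18  0.64 -0.42] M [-0.076 -0.005 -0.062]
psi -0.2242 tilt [ 0.0008 -0.0005]
```

Request:
drive_tool:
  moves:
    - [[0.5,0,0.1,0,0,0,0],[0.5,0,0.2,0,0,0,0],[0.5,0,0.2,0,0,0,0]]

```text
clock: 22.85
tool_pos: [563.0, -5.8, 67.5]
eef_rot: [2.456, 1.959, -0.001]
wrist_force: [-2.0, 0.2, 0.4]
opening: 0.501
```

```bash
python3 st.py
```

```text
{'clock': np.float64(22.85), 'tool_pos': array([563.   ,  -5.775,  67.476]), 'opening': np.float64(0.501)} tool-frame F [-0.25 -2.04 -0.36] M [ 0.253  0.07  -0.014]
psi -0.2243 tilt [-0.0003 -0.0003]
```

Request:
drive_tool:
  moves:
    - [[0.5,0,0.08,0,0,0,0],[0.5,0,0.15,0,0,0,0],[0.5,0,0.15,0,0,0,0]]

```text
clock: 23.22
tool_pos: [563.5, -5.9, 67.4]
eef_rot: [-2.455, -1.958, 0.003]
wrist_force: [-5.7, 1.7, 4.8]
opening: 0.502
```

```bash
python3 st.py
```

```text
{'clock': np.float64(23.225), 'tool_pos': array([563.472,  -5.891,  67.443]), 'opening': np.float64(0.502)} tool-frame F [ 0.4  -5.91 -4.83] M [ 1.303  0.086 -0.017]
psi -0.2242 tilt [-0.0027  0.    ]
```

Request:
drive_tool:
  moves:
    - [[0.5,0,-0.5,0,0,0,0],[0.5,0,-1.4,0,0,0,0],[0.5,0,-1.4,0,0,0,0],[0.5,0,-1.4,-2,0,0,0],[0.5,0,-1.4,-6,0,0,0],[0.5,0,-1.4,-11,0,0,0],[0.5,0,-1.4,-16,0,0,0],[0.5,-12,-1.4,-16,0,0,0],[0.5,-25,-1.4,-16,0,0,0],[0.5,-33,-1.4,-16,0,0,0],[0.5,-33,-1.4,-16,0,0,0],[0.5,-33,-1.4,-16,0,0,0]]

```text
clock: 24.72
tool_pos: [480.9, -309.8, 227.9]
eef_rot: [2.455, 1.958, 0.0]
wrist_force: [0.9, -0.6, -0.8]
opening: 0.501
```

```bash
python3 st.py
python3 - <<'E'
from h import *
n="top"; p,d,W=snap(n); z=W[...,2]; p0,d0,W0=load(n,6)
q=(552,-5); r=roi(n,q,130); a=-.224; Z=np.zeros((384,512),bool)
rb=(z>62)&(z<95)&near(W,q,80)
s,c=fit([(n,rb.astype(np.float32),Z,r)],[SQ[2]+[0,0,20]],(*q,a)); print("rib",s.round(3),c,"ztop",np.median(W[rb&(z>75)][:,2]))
e=np.array([np.cos(a),np.sin(a)]); nn=np.array([-e[1],e[0]]); L=np.stack([(W[...,:2]-q)@e,(W[...,:2]-q)@nn],-1)
V=cv2.cvtColor(p,cv2.COLOR_BGR2HSV); g=(V[...,1]<60)&(V[...,2]>90)&(z>28)
t=hsv(p,(3,120,100),(16,255,255))&near(W,(667,-31),30); T=(W[t].mean(0)[:2]-q)@nn
bl=g&(L[...,0]>25)&(L[...,0]<95)&(abs(L[...,1])<25); print("blade lateral",L[bl][:,1].mean(),"tab",T, "slope",np.polyfit(L[bl][:,0],L[bl][:,1],1)[0])
m=red(p)&near(W,(440,262),40); print("pin top z",np.median(W[m&(z>80)][:,2]),m.sum(),W[m].mean(0))
_,d1,_=load(n,0)
for nm,uv in dict(cup=(188,116),tape=(226,247),spool=(350,128),screwdriver=(87,168),pliers=(432,184)).items():
    u,v=uv; print(nm,"mean depth change",np.abs(d[v-12:v+12,u-12:u+12]-d1[v-12:v+12,u-12:u+12]).mean().round(1))
E
```

```text
{'clock': np.float64(24.725), 'tool_pos': array([ 480.923, -309.783,  227.907]), 'opening': np.float64(0.501)} tool-frame F [-0.4   1.03  0.82] M [-0.061 -0.005  0.042]
psi -0.2243 tilt [ 0.0011 -0.001 ]
rib [ 5.52782e+02 -5.33600e+00 -2.09000e-01] 25.375 ztop 79.9609623740007
blade lateral -0.848184658900487 tab -0.24176750411727313 slope -0.021821983493441242
pin top z 90.00891735537823 90 [440.24355421 260.12913727  86.9760906 ]
cup mean depth change 13.4
tape mean depth change 5.7
spool mean depth change 15.7
screwdriver mean depth change 10.9
pliers mean depth change 380.4
```

```bash
python3 -c "
from cell import job
print(job.job_done())"
```

```text
the job is handed in; nothing more can be done
None
```

I drew the red-headed pin straight up out of the jig and hung it in the fork's notch. I then set the T-square on the ledge, lined up its yaw until it sat flush against the panel, released it and handed the job in at about 25 s of the 72 s. No verdict was reported.

**Last checks that agree:**
- **Pin:** the head's top is at z = 90.0 mm (91 mm expected when hung). After parking it measured about (-4, -0.4) mm in the fork's frame.
- **Square height:** the rib's top is at z = 80.0 mm, so the stock is on the ledge.
- **Flushness:** after release I nudged the rib from behind with the open jaws at about 6 N. It met a hard stop with almost no twisting moment, which suggests both ends are touching.
- **Blade and tab:** the blade's centre line is about 0.5–2 mm from the tab's centre (6 mm allowed).

**Checks that disagreed or were unclear:**
- **Angle and gap:** camera fits gave the square's angle as -0.209 to -0.223 rad, against -0.224 from the tool. They left a gap of 0.5–1.5 mm to the panel unresolved, so I relied on the contact forces.
- **Feelers:** I could not read them directly.
- **Side camera:** its first fits were 8–15 mm off, so I measured with the top camera and corrected it by about 3.5 mm from the pin's grasp and release.
- **Bystanders:** depth changes of 6–16 mm around the cup, tape, spool and screwdriver are inconclusive. The pliers (380 mm change) were probably hidden by the arm. I don't think the arm touched any of them.

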